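Clear a tube block and hold the loupe in focus over it

ROBOT

A 6-joint arm with a two-finger parallel gripper is mounted at the origin on a cart in front of the work surface, level with it; the furniture and walls round the work are solid. World frame = base frame: x ahead of the robot, y to its left, z up, the work surface at z = 0. Lengths are in m, angles in degrees, forces in N, time in s.
With the tool pointing down it reaches from about 0.325 to 0.775 m from the base axis. Payload 5.5 kg.
Tool frame: the origin (TCP) lies at the very end of the fingers, on their centre line; the grasp point (between the pads) lies 19 mm behind it; z points along the fingers, y is the line along which they close (so a half turn about z gives the same grasp; the last joint's range is limited). The gripper opens to 85 mm and grips with 20 to 120 N. Pads are 22 mm wide; open, the fingers measure 114 mm over their backs; the gripper's body (76 mm by 85 mm) begins 54 mm behind the grasp point. The pads swing forward as they close: fully open they stand 13 mm farther back than shut.
Start: joints at [70.319, 5.22, 70.514, -0, 104.267, -3.249], TCP at [0.17, 0.576, 0.195] pointing down, gripper open.
Joint ranges: [-164.24, 164.24], [-49.07, 125.15], [9.68, 141.18], [-86.29, 266.29], [3.28, 154.24], [-151.56, 151.56]. Speed limits (degrees/s): [147.25, 147.25, 172.46, 180, 180, 180].

INTERFACE

Orientations are given as [roll, pitch, yaw] about the fixed x, y, z axes, in that order (R = Rz(yaw) Ry(pitch) Rx(roll)).
In Python, from bench import sense, read_camera, camera_model, job_done gives the robot as it stands. The module is installed in compiled form; this text tells all that it offers.
- The arm moves only by the tool apply_moves, never from a script. Its argument "steps" is a list of rows, each a list of 3 entries, a list of its own where there are three numbers: the shift along the world's x, y, z normalised to -1 to 1, where 1 is 0.15 m, then the turn, a rotation vector about the world's x, y, z normalised to -1 to 1, where 1 is 60 degrees, then the opening, from -1 (shut) to 1 (fully open). A call has 1 to 20 rows; each row is the pose to reach, as a shift and turn from the pose commanded when the call began; what a row does not reach only later rows make up. A row lasts 1/8 s, in which the tool goes at most 62.5 mm and 10.7 degrees, less where a joint would pass 70% of its speed; a pose out of reach is approached as far as the arm can. A call with a number of a shift or a turn outside -1 to 1 is refused whole. A call with a gripper value outside its range is refused whole. The fingers move at their own pace and stop on an object; the grip force is fixed at half the most. Time passes only in rows, so rows that repeat a pose let the fingers close. It gives the time, the measured TCP pose, the force, the opening and the grip force at its end, in the units of the state.
- sense(): the state, without advancing time (a new reading comes with each control period).
- read_camera(name): name is "side" or "top"; returns the picture (420x560x3 uint8, blue, green, red); there is no depth.
- camera_model(name): a dict with "fx", "fy", "cx", "cy" (pixels), "world_from_camera" (4x4, takes a point from camera to world coordinates). Camera axes: x right, y down, z forward; pixel columns grow to the right and rows downward; lengths in m; the calibration is good to about 2 mm. A picture is of the moment at which its call begins. camera_model takes no time and is no camera call.
- job_done(): hands the job in; it is judged then, once.
The state is a dict: "time_s": time; "q": joint angles; "qvel": joint speeds; "effort": joint torques, N m; "position": TCP position; "tcp_rot": TCP orientation; "ft_force": force on the tool from outside, world axes, zero at the start; "torque": the same for the moment, N m; "finger_gap": finger opening in m; "grasp_force": force on a finger pad.
Only numpy, scipy, OpenCV 4.12 (cv2) and the standard library are available. Lean on these libraries where they do the work, as an engineer would, in place of code of your own. Each camera call takes 0.05 s, during which the arm holds its last target. There are 200 camera calls.

TASK

Pick the two broken white plastic bits off the top of the aluminium tube block and drop them into the open steel scrap tray. Then take the loupe by its handle and hold it level and still with its lens centred over the middle of the block, the lens at the height marked by the flat disc on the gauge post. Finish while still holding it there; leave the block, the disc on the gauge and the other things on the bench where they are.

Things in the scene. Friction and masses are not known exactly. Their poses are not given: they have to be found in the camera images.
- block: aluminium tube block with two rows of wells, 46 mm (own x) by 120 mm (own y) by 30 mm high, 0.5 kg, loose on the bench. Origin: centre of its underside, so the middle of its top lies 30 mm above; z up. Two centrifuges about 0.25 m tall stand 20 to 80 mm behind the work strip: travel across high (0.25 m) and drawn in towards the robot (x about 0.4 m)
- chip_a: broken-off white plastic corner of a tube rack, L-shaped in side view: 28 mm long (own x), 18 mm wide (own y) throughout; 8 mm thick foot with a step 21 mm high over its -x end (11 mm long). 15 g, loose, lying foot down on the block's top. Origin: centre of the underside; z up. Grasp across its y
- chip_b: the other bit, same shape and size as chip_a: broken-off white plastic corner of a tube rack, L-shaped in side view: 28 mm long (own x), 18 mm wide (own y) throughout; 8 mm thick foot with a step 21 mm high over its -x end (11 mm long). 15 g, loose, lying foot down on the block's top. Origin: centre of the underside; z up. Grasp across its y
- bin: open steel scrap tray, outside 100 mm (own x) by 140 mm (own y) by 60 mm high, walls and floor 3 mm, fixed to the bench. Origin: centre of its underside; z up. It stands at the left or right of the bench, the loupe at the other side
- gauge: height gauge, fixed: round dark foot of diameter 68 and height 14 mm, thin upright steel post of diameter 8 mm up to 175 mm, beyond one end of the block, 130 mm from the block's middle. Origin: centre of the foot's underside
- focus_mark (a point): centre of the flat aluminium disc (diameter 32, 4 mm thick, with a small hub below it) that sits on the gauge post at 100 to 155 mm above the bench; its height is the marked focal height, for the middle of the lens thickness. It is held on the post by friction (about 5 N)
- loupe: loupe lying flat, 140 mm long: round lens in a steel ring (diameter 60, 12 mm thick) at its +x end, straight black handle of square section 16x16 mm, 64 mm long, from x = -65 to -1 mm, along its -x side. 90 g, loose. Origin: on the underside near mid-length; x points along the handle to the lens, z up as it lies (both faces are alike)
- lens (a point): centre of the loupe's lens: 45 mm along +x from the loupe's origin and 8 mm above its underside
- loupe_grip (a point): a good grasp point in the handle, 75 mm behind the lens centre (own x = -30 mm), at 8 mm above the underside; grasp across the handle (own y, 16 mm)
- timer: white bench timer, 38x72x58 mm, stands 130 mm from the block's middle, beyond the block's other end from the gauge; leave alone; origin: centre of underside
- bottle: brown bottle with black cap, diameter 48, height 98 mm, behind the work; leave alone; origin: centre of underside
- petri: petri dish, diameter 66, height 15 mm, behind the work; leave alone; origin: centre of underside
- tape: roll of tan tape lying flat, diameter 98, height 25 mm, back left; leave alone; origin: centre of underside
- rotor_key: T-shaped steel key lying flat, 112x122x16 mm, far right; leave alone; origin: centre of underside
Mind the look-alikes: they are no part of the job. What is shaped like the gauge but orange is not meant.

How it is judged (in metres and radians):
On the way, in this order (a step that is already met when the one before it is completed fails the run):
1. both white bits lie in the scrap tray, let go (x of chip_a in the frame of bin between -0.05 and 0.05 m and y of chip_a in the frame of bin between -0.07 and 0.07 m and height (world z) of each of chip_a, chip_b below 0.05 m and contact force between the fingers and chip_a below 0.1 N and x of chip_b in the frame of bin between -0.05 and 0.05 m and y of chip_b in the frame of bin between -0.07 and 0.07 m and contact force between the fingers and chip_b below 0.1 N), for 0.2 s.
2. the loupe is lifted off the bench in the fingers (height (world z) of lens above 0.05 m and contact force between the fingers and loupe above 1 N), for 0.2 s.
At the end, for the whole second after the job is handed in: Both bits lie in the tray; the loupe is held in the fingers and touches neither block, gauge nor timer, its lens centre within 15 mm horizontally of the block's middle and within 8 mm of the disc's height, tilted less than 0.14 rad (8 degrees), moving slower than 20 mm/s (all of step 1 and z of lens in the frame of focus_mark between -0.008 and 0.008 m and horizontal distance between lens and block below 0.015 m and (angle between loupe's own z axis and vertical below 0.14 rad or angle between loupe's own z axis and vertical above 3 rad) and linear speed of loupe below 0.02 m/s and contact force between the fingers and loupe above 1 N and contact force between loupe and block below 0.1 N and contact force between loupe and gauge below 0.1 N and contact force between loupe and timer below 0.1 N); the arm keeps its last pose, push and grip.
It fails at once if the block is shifted by more than 15 mm (distance of block from where it was at the start of the episode above 0.015 m).
It fails at once if the disc is shifted on its post by more than 5 mm (distance of focus_mark from where it was at the start of the episode above 0.005 m).
It fails at once if the timer, brown bottle, petri dish, tape roll or rotor key is shifted by more than 20 mm (distance of any of timer, bottle, petri, tape, rotor_key from where it was at the start of the episode above 0.02 m).
It also fails if it takes over 72 s, if anything falls off the work surface, if the arm or the gripper's body presses on something with over 40 N, if the wrist force passes 120 N, or if a joint passes its speed limit or range.

## Working session

There is one attempt and no reset: what is moved stays moved. The work goes in short steps, Python scripts to look and compute and a tool call to move; the robot and the scene stay as the last step left them, time stands still between calls to the robot, and variables do not carry over. Pictures are saved under pics/ and viewed, at most 10 in all, crops included, and the job is handed in when it is done.

Besides the shell and the picture viewer there is one more tool, called in YAML: its name, and indented under it one key for each argument. apply_moves: Moves the arm, as the interface text tells. Scaled input: -1 to 1 covers 0.15 m each way for a shift and 60 degrees each way for a turn. Its arguments: {"type":"object","properties":{"steps":{"type":"array","items":{"type":"array"}}},"required":["steps"]}

```bash
mkdir -p pics
cat > h.py <<'E'
import numpy as np, cv2
from bench import *
def ray(cam,u,v):
    m=camera_model(cam);T=np.array(m["world_from_camera"])
    d=T[:3,:3]@np.array([(u-m["cx"])/m["fx"],(v-m["cy"])/m["fy"],1.]);return T[:3,3],d
def onz(cam,u,v,z):
    o,d=ray(cam,u,v);return o+d*(z-o[2])/d[2]
def proj(cam,p):
    m=camera_model(cam);T=np.linalg.inv(np.array(m["world_from_camera"]));c=T[:3,:3]@np.array(p)+T[:3,3]
    return m["fx"]*c[0]/c[2]+m["cx"],m["fy"]*c[1]/c[2]+m["cy"]
E
python3 - <<'E'
from h import *
for c in("top","side"):
    cv2.imwrite(f"pics/{c}0.png",read_camera(c)); m=camera_model(c);print(m["fx"],np.round(m["world_from_camera"],3))
print(sense())
E
```

```text
440.48759932261595 [[-0.019 -0.998  0.057  0.435]
 [-1.     0.019 -0.009 -0.09 ]
 [ 0.008 -0.057 -0.998  1.841]
 [ 0.     0.     0.     1.   ]]
516.4308255380769 [[ 0.819 -0.228  0.526 -0.248]
 [-0.573 -0.315  0.756 -1.271]
 [-0.006 -0.921 -0.389  0.703]
 [ 0.     0.     0.     1.   ]]
{'time_s': 0.1, 'q': array([ 7.03171870e+01,  5.26054092e+00,  7.05764961e+01,  5.79083700e-04,
        1.04266975e+02, -3.24868481e+00]), 'qvel': array([-3.81661021e-02, -4.40092797e-02, -2.12337862e-01,  6.24522113e-02,
       -4.46137442e-05, -3.09596486e-02]), 'effort': array([ 2.10193029e-03, -4.60215282e+01, -4.19218969e+01, -1.55412517e-04,
        1.06080546e-02,  2.22484840e-05]), 'position': array([0.16963638, 0.57518146, 0.19373081]), 'tcp_rot': array([-1.79896187e+02, -6.45494805e-03,  1.63566008e+02]), 'ft_force': array([0.17511636, 0.27535507, 0.13925328]), 'torque': array([-0.03906294, -0.01287706,  0.02486698]), 'grasp_force': 0.0, 'finger_gap': 0.08515364041131208}
```

View pics/top0.png

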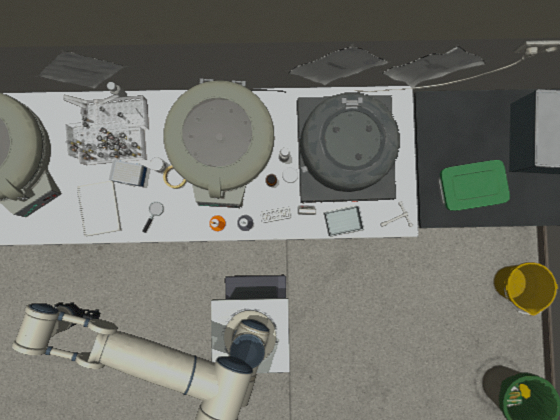

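View pics/side0.png

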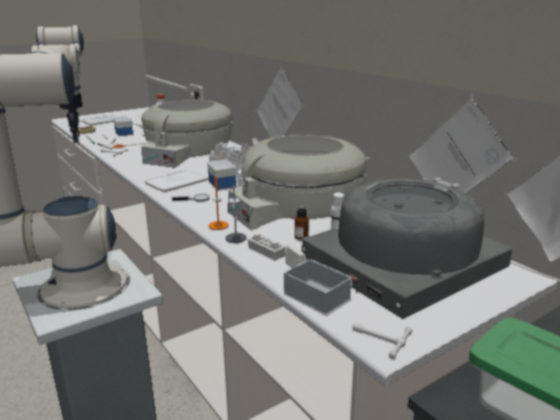

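Top view: loupe at (155,210), with its handle to (148,232); orange look-alike gauge at (217,223); dark-footed gauge at (246,223); block at (276,214); timer at (307,210); tray at (343,221). The side view shows the orange post at (218,200), the real gauge at (236,215), the block at (267,245) and the tray at (318,285). I'll enlarge both to confirm.

Run:
```python
from h import *
t=cv2.imread("pics/top0.png");s=cv2.imread("pics/side0.png")
a=cv2.resize(t[195:245,205:325],None,fx=6.6,fy=6.6,interpolation=cv2.INTER_CUBIC)
cv2.imwrite("pics/tc.png",a)
b=cv2.resize(s[155:275,195:325],None,fx=5,fy=5,interpolation=cv2.INTER_CUBIC)
cv2.imwrite("pics/sc.png",b)
```

```text
(no output)
```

View pics/tc.png

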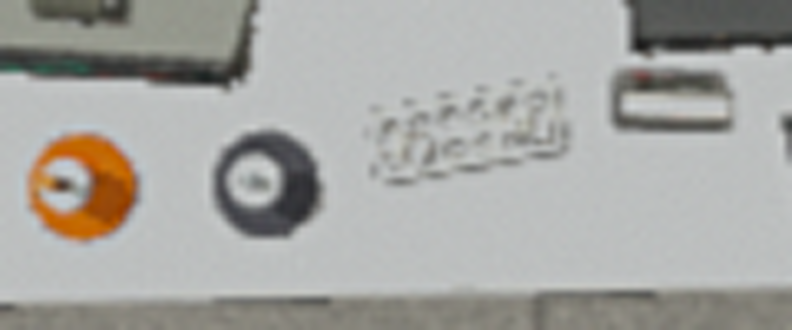

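View pics/sc.png

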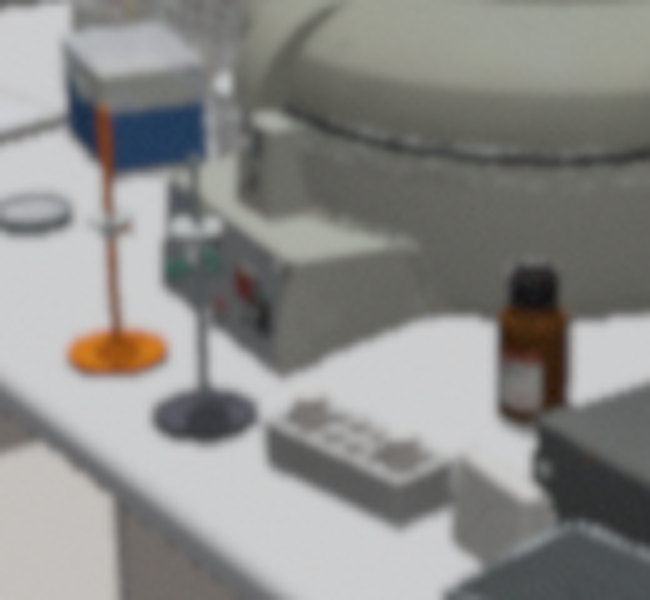

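The crops confirm it: the dark-footed gauge (side foot (236,238), disc (234,200)) is the one meant, and the orange one is the look-alike. The chips look like greyer patches on the block, at about side (257,237) and (276,245). I'll average several frames and stretch the contrast to place them.

Run:
```python
from h import *
avg={c:np.mean([read_camera(c).astype(float) for _ in range(8)],axis=0) for c in("top","side")}
np.savez("avg.npz",**avg)
t=avg["top"][200:232,250:296];s=avg["side"][225:262,242:292]
def st(x,k):
    lo,hi=np.percentile(x,1),np.percentile(x,99.5);x=np.clip((x-lo)/(hi-lo)*255,0,255).astype(np.uint8)
    return cv2.resize(x,None,fx=k,fy=k,interpolation=cv2.INTER_NEAREST)
a=st(t,16);b=st(s,16)
cv2.imwrite("pics/t2.png",a);cv2.imwrite("pics/s2.png",b);print(a.shape,b.shape)
```

```text
(512, 736, 3) (592, 800, 3)
```

View pics/t2.png

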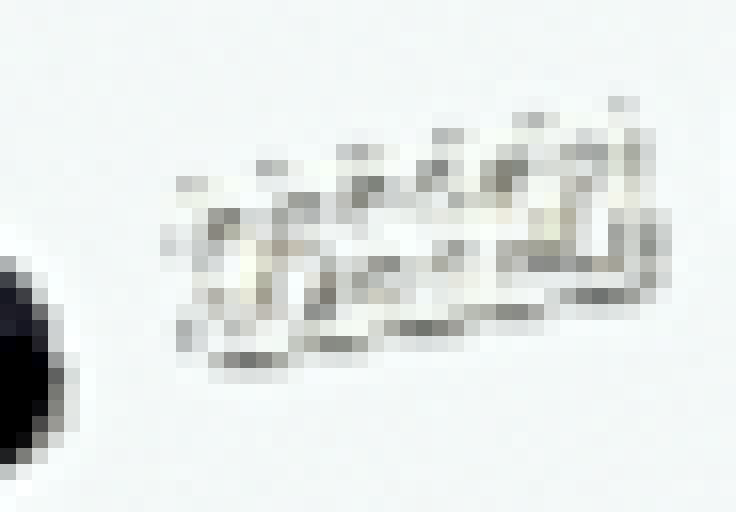

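View pics/s2.png

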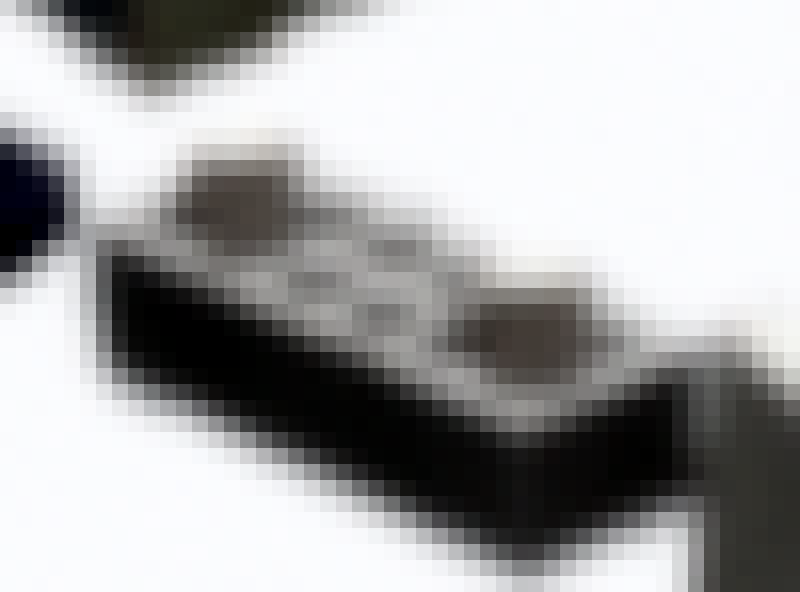

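The side crop shows the two chips as brown patches at about (257,237) and (275.5,245.5) on the block. In the top crop each chip lies along the block, with its raised step at the right end: warm risers at about (266,217) and (285,214), with the white step top to the right of each. Next I'll compute the poses.

Run:
```python
from h import *
np.set_printoptions(precision=4,suppress=True)
A=np.load("avg.npz");T=A["top"].astype(np.float32);S=A["side"].astype(np.float32)
def tp(X,Y):return 250+X/16-.5,200+Y/16-.5
def sp(X,Y):return 242+X/16-.5,225+Y/16-.5
print("side block corners: frontR,frontL,backR",*[onz("side",*sp(*c),.03)[:2] for c in((522,420),(103,240),(705,355))],"bottom",onz("side",*sp(525,570),0)[:2])
print("top: TL TR",*[onz("top",*tp(*c),.03)[:2] for c in((182,180),(632,98))],"BR BL",*[onz("top",*tp(*c),.0)[:2] for c in((650,298),(190,365))])
print("chips step mid top cam",*[onz("top",*tp(*c),.045)[:2] for c in((262,270),(565,235))])
# gauge foot, bin, loupe masks
g=T.max(2)
def comp(mask,pt,off):
    n,l,st,ce=cv2.connectedComponentsWithStats(mask.astype(np.uint8));best=min(range(1,n),key=lambda i:np.hypot(*(ce[i]-pt)) if st[i,4]>15 else 1e9)
    return l==best,ce[best],st[best]
m,c,s=comp(g[195:245,235:262]<130,(11,28),0);print("gauge foot",s,c+[235,195],onz("top",*(c+[235,195]),.014)[:2])
d=g[195:240,130:175];m,c,s=comp(d<90,(18,30),0)
ys,xs=np.nonzero(m);r=cv2.minAreaRect(np.c_[xs,ys].astype(np.float32));print("handle",s,c+[130,195],onz("top",*(c+[130,195]),.016)[:2],r)
m2,c2,s2=comp(d<175,(22,20),0);ys,xs=np.nonzero(m2);p=np.c_[xs,ys];print("loupe all",s2,c2+[130,195])
lp=p[ys<21];r=cv2.minEnclosingCircle(lp.astype(np.float32));print("lens circ",r,onz("top",r[0][0]+130,r[0][1]+195,.014)[:2])
m,c,s=comp(g[200:240,318:368]<150,(25,21),0);ys,xs=np.nonzero(m);r=cv2.minAreaRect(np.c_[xs,ys].astype(np.float32));print("bin",s,r,onz("top",r[0][0]+318,r[0][1]+200,.06)[:2]);print([onz("top",q[0]+318,q[1]+200,.06)[:2] for q in cv2.boxPoints(r)])
k=lambda x,f:cv2.resize(np.clip(x*1.0,0,255).astype(np.uint8),None,fx=f,fy=f,interpolation=cv2.INTER_NEAREST)
a=k(T[195:240,130:175],8);b=k(S[185:245,215:255],8);H=max(a.shape[0],b.shape[0])
pad=lambda x:cv2.copyMakeBorder(x,0,H-x.shape[0],0,10,cv2.BORDER_CONSTANT)
cv2.imwrite("pics/lg.png",np.hstack([pad(a),pad(b)]))
```

```text
side block corners: frontR,frontL,backR [ 0.4817 -0.1798] [ 0.4595 -0.0736] [ 0.523  -0.1778] bottom [ 0.4817 -0.1801]
top: TL TR [ 0.5138 -0.0571] [ 0.5327 -0.1733] BR BL [ 0.4819 -0.1783] [ 0.4667 -0.0578]
chips step mid top cam [ 0.4898 -0.0774] [ 0.4972 -0.1548]
gauge foot [  3  20  16  16 151] [245.9007 222.8808] [0.4653 0.0061]
handle [13 24  9 14 53] [147.    225.283] [0.4632 0.4143] ((17.000001907348633, 30.0), (3.5777084827423096, 14.310833930969238), 26.56505012512207)
loupe all [ 12   7  23  31 293] [153.0887 214.1229]
lens circ ((26.130136489868164, 13.773972511291504), 8.067423820495605) [0.5309 0.3769]
bin [  5   6  41  31 294] ((25.213638305664062, 21.103811264038086), (25.177902221679688, 36.99093246459961), 79.04593658447266) [ 0.4642 -0.39  ]
[array([ 0.5016, -0.3077]), array([ 0.5273, -0.4559]), array([ 0.4269, -0.4722]), array([ 0.4014, -0.3245])]
```

View pics/lg.png

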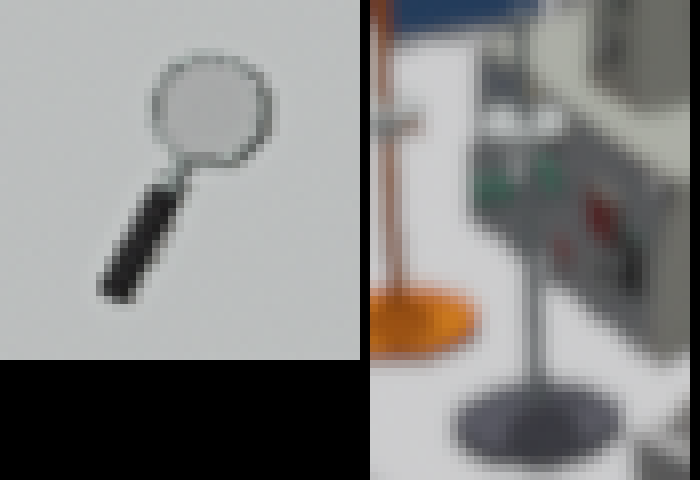

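The left crop shows the loupe: lens centre at about top (156,209), handle running to (143,231). The right crop shows the gauge disc at about side (234,200), on the dark-footed post. Now a check of the chips in the side view, plus the disc height.

Run:
```python
from h import *
np.set_printoptions(precision=4,suppress=True)
yaw=np.radians(9);R=np.array([[np.cos(yaw),-np.sin(yaw)],[np.sin(yaw),np.cos(yaw)]])
# chip: own x ~ block +y ; step at -y end
for n,riser,sx in(("a",(.4898,-.0774),0),("b",(.4972,-.1548),0)):
    c=np.array(riser)+R@np.array([0,.003]);print(n,"centre",c)
    q=[]
    for bx,by in((-.009,-.014),(-.009,-.003),(.009,-.014),(.009,-.003),(-.009,.014)):
        for z in(.03,.051 if by<0 else .038):
            w=c+R@np.array([bx,by]);u,v=proj("side",[*w,z]);q.append(((u+.5-242)*16,(v+.5-225)*16))
    print(np.round(q).astype(int).tolist())
    q=[]
    for bx,by,z in((-.009,-.014,.051),(-.009,-.003,.051),(.009,-.014,.051),(.009,-.003,.051),(-.009,.014,.038),(.009,.014,.038)):
        w=c+R@np.array([bx,by]);u,v=proj("top",[*w,z]);q.append(((u+.5-250)*16,(v+.5-200)*16))
    print("top",np.round(q).astype(int).tolist())
C=np.array([.497,-.117])
q=[];
for bx,by in((-.023,-.06),(-.023,.06),(.023,-.06),(.023,.06)):
    u,v=proj("side",[*(C+R@np.array([bx,by])),.03]);q.append([round((u+.5-242)*16),round((v+.5-225)*16)])
print("block side FR FL BR BL",q)
for z in(.1,.11,.12,.13,.14,.15):print(z,np.round(proj("side",[.4653,.0061,z]),1),np.round(proj("top",[.4653,.0061,z]),1))
print(proj("side",[.4653,.0061,0.014]),proj("side",[.4653,.0061,0.175]))
S=np.load("avg.npz")["side"].mean(2);print(np.round(S[190:214,226:243]).astype(int))
```

```text
a centre [ 0.4893 -0.0744]
[[255, 239], [252, 137], [216, 221], [213, 119], [326, 209], [324, 108], [287, 191], [285, 90], [156, 193], [155, 154]]
top [[311, 296], [268, 304], [298, 227], [256, 234], [203, 317], [191, 248]]
b centre [ 0.4967 -0.1518]
[[521, 381], [519, 276], [479, 362], [477, 257], [593, 350], [592, 245], [551, 330], [550, 226], [415, 332], [415, 292]]
top [[615, 262], [572, 269], [602, 192], [560, 199], [505, 282], [492, 213]]
block side FR FL BR BL [[531, 417], [94, 209], [716, 336], [277, 136]]
0.1 [235.2 209.1] [244.7 222.5]
0.11 [235. 206.] [244.6 222.5]
0.12 [234.9 203. ] [244.4 222.5]
0.13 [234.8 199.9] [244.3 222.4]
0.14 [234.6 196.8] [244.2 222.4]
0.15 [234.5 193.7] [244.  222.3]
(np.float64(236.33256290872052), np.float64(234.55938444980515)) (np.float64(234.12351952169712), np.float64(185.9269254900787))
[[172 170 159 143 141 150 144 120 128 157 169 171 171 171 169 157 130]
 [194 183 156 129 130 142 140 119 128 157 169 171 171 171 169 157 127]
 [201 187 149 112 109 120 122 110 125 155 168 171 171 171 168 156 123]
 [202 187 146 102  93  99 101  98 115 145 1
[... 748 characters left out ...]
104  90  92  99 111 116 107  96  90  84  81  85  88  89  88]
 [186 145 102  90  90  96 111 120 107  92  89  86  84  86  88  89  89]
 [186 145 102  89  87  93 109 118 103  85  81  81  82  86  87  88  89]
 [186 144 100  86  83  87  99 106  96  83  80  79  79  83  86  86  88]
 [186 143  95  80  78  80  83  89  86  82  80  80  78  81  84  83  82]
 [186 142  92  74  74  76  76  82  83  81  80  80  80  82  83  80  72]
 [186 143  94  76  76  78  79  83  83  82  82  83  84  85  84  78  65]
 [188 149 105  85  82  83  84  85  85  84  85  86  87  87  87  80  64]
 [193 167 130 103  90  87  88  87  84  84  87  88  88  88  87  81  65]
 [200 187 163 134 113  99  91  87  85  84  87  88  88  88  88  83  71]]
```

The geometry agrees to a few mm: block middle (.497,-.117) at yaw about 9°, chips at (.489,-.075) and (.497,-.152), disc height about 0.130, tray centre (.464,-.390), loupe grip (.465,.413). Moving to chip a.

apply_moves:
  steps:
    - [[0.8,-1,0.37],[0,0,0],1]
    - [[0.8,-1,0.37],[0,0,0],1]
    - [[0.8,-1,0.37],[0,0,0],1]
    - [[0.8,-1,0.37],[0,0,0],1]

```text
time_s: 1.4
position: [0.2919, 0.4236, 0.2525]
tcp_rot: [179.8, 0.1, 163.3]
ft_force: [0.1, 0.6, 0.3]
finger_gap: 0.0852
grasp_force: 0.0
```

apply_moves:
  steps:
    - [[0.67,-1,0],[0,0,-0.53],1]
    - [[0.67,-1,0],[0,0,-0.53],1]
    - [[0.67,-1,0],[0,0,-0.53],1]
    - [[0.67,-1,0],[0,0,-0.53],1]

```text
time_s: 1.9
position: [0.3917, 0.2734, 0.2498]
tcp_rot: [-180.0, 0.0, 131.4]
ft_force: [-1.2, 0.4, 0.1]
finger_gap: 0.0855
grasp_force: 0.0
```

apply_moves:
  steps:
    - [[0,-1,0],[0,0,-0.54],1]
    - [[0,-1,0],[0,0,-0.54],1]
    - [[0,-1,0],[0,0,-0.54],1]
    - [[0,-1,0],[0,0,-0.54],1]

```text
time_s: 2.4
position: [0.3901, 0.1256, 0.2504]
tcp_rot: [180.0, -0.0, 99.4]
ft_force: [0.6, 0.7, -0.1]
finger_gap: 0.0852
grasp_force: 0.0
```

apply_moves:
  steps:
    - [[0,-1,0],[0,0,0],1]
    - [[0,-1,0],[0,0,0],1]
    - [[0,-1,0],[0,0,0],1]
    - [[0,-1,0],[0,0,0],1]

```text
time_s: 2.9
position: [0.3907, -0.0241, 0.2499]
tcp_rot: [-180.0, -0.1, 99.5]
ft_force: [-0.5, 0.1, -0.8]
finger_gap: 0.0853
grasp_force: 0.0
```

apply_moves:
  steps:
    - [[0,-0.34,0],[0,0,0],1]
    - [[0.66,-0.34,0],[0,0,0],1]
    - [[0.66,-0.34,-0.67],[0,0,0],1]
    - [[0.66,-0.34,-0.67],[0,0,0],1]
    - [[0.66,-0.34,-0.67],[0,0,0],1]

```text
time_s: 3.52
position: [0.488, -0.0725, 0.1451]
tcp_rot: [-179.5, -0.2, 99.7]
ft_force: [-0.6, 0.2, 0.9]
finger_gap: 0.0855
grasp_force: 0.0
```

apply_moves:
  steps:
    - [[0,0,-0.25],[0,0,0],1]
    - [[0,0,-0.5],[0,0,0],1]
    - [[0,0,-0.65],[0,0,0],1]
    - [[0,0,-0.77],[0,0,0],1]
    - [[0,0,-0.77],[0,0,0],1]
    - [[0,0,-0.77],[0,0,0],-1]
    - [[0,0,-0.77],[0,0,0],-1]
    - [[0,0,-0.77],[0,0,0],-1]
    - [[0,0,-0.77],[0,0,0],-1]
    - [[0,0,-0.77],[0,0,0],-1]
    - [[0,0,-0.77],[0,0,0],-1]
    - [[0,0,-0.77],[0,0,0],-1]
    - [[0,0,-0.77],[0,0,0],-1]

```text
time_s: 5.15
position: [0.4892, -0.0755, 0.0342]
tcp_rot: [-180.0, -0.0, 99.4]
ft_force: [0.5, -0.2, 1.5]
finger_gap: -0.0004
grasp_force: 0.0
```

The gap is zero, so I missed chip a. I'll lift, then look.

apply_moves:
  steps:
    - [[0,0,0.8],[0,0,0],-1]
    - [[0,0,0.8],[0,0,0],1]
    - [[-0.8,0,1],[0,0,0],1]
    - [[-0.8,0,1],[0,0,0],1]
    - [[-0.8,0,1],[0,0,0],1]

```text
time_s: 5.78
position: [0.368, -0.0757, 0.1876]
tcp_rot: [179.6, 0.2, 99.3]
ft_force: [0.2, -0.1, 0.0]
finger_gap: 0.0723
grasp_force: 0.0
```

Run:
```python
from h import *
A=np.load("avg.npz")
B={c:np.mean([read_camera(c).astype(float) for _ in range(8)],axis=0) for c in("top","side")}
np.savez("avg1.npz",**B)
def st(x):
    lo,hi=80,205;x=np.clip((x-lo)/(hi-lo)*255,0,255).astype(np.uint8)
    return cv2.resize(x,(400,296),interpolation=cv2.INTER_CUBIC)
f=lambda M:np.hstack([st(M["top"][198:232,248:294]),st(M["side"][225:262,242:292])])
cv2.imwrite("pics/cmp.png",np.vstack([f(A),f(B)]));print(sense()["position"])
```

```text
[ 0.36925414 -0.07548716  0.18425744]
```

View pics/cmp.png

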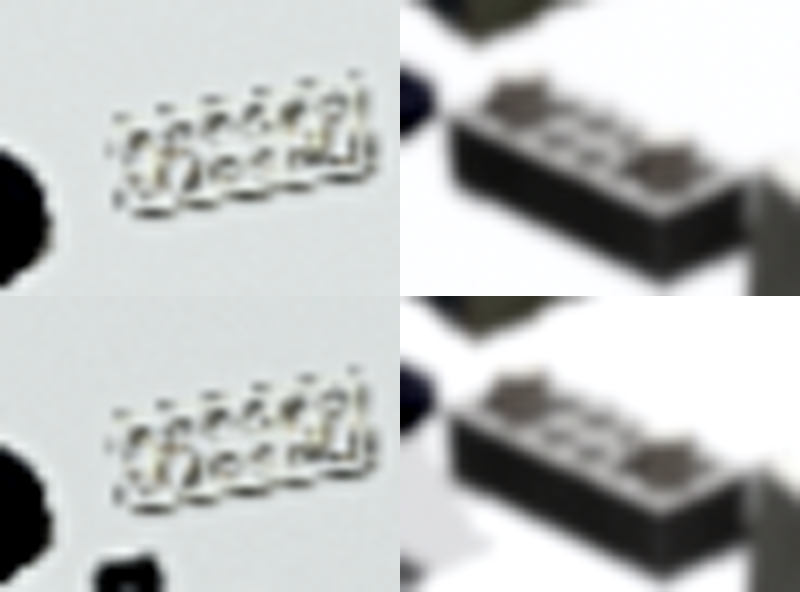

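Nothing moved: the chips still sit at side-crop (520,100) and (665,160), with no visible change between the rows. I'll check the differences numerically, and check the camera against the arm position.

Run:
```python
from h import *
A=np.load("avg.npz");B=np.load("avg1.npz")
print("side diff");print(np.round((B["side"]-A["side"]).mean(2)[230:252,250:284]).astype(int))
print("top diff");print(np.round((B["top"]-A["top"]).mean(2)[208:224,258:294]).astype(int))
p=sense()["position"];print(p)
for z in(p[2],p[2]+.1,p[2]+.15):print(np.round(proj("top",[p[0],p[1],z]),1),np.round(proj("side",[p[0],p[1],z]),1))
S=B["side"];w=S[230:252,250:284];print("warm r-b side");print(np.round(w[:,:,2]-w[:,:,0]).astype(int))
w=B["top"][206:224,258:294];print("warm top");print(np.round(w[:,:,2]-w[:,:,0]).astype(int))
```

```text
side diff
[[ 3  3  3  3  3  3  3  3  3  3  3  3  3  3  3  3  3  3  3  3  3  3  3  3
   3  3  3  3  3  3  3  3  3  3]
 [ 3  3  3  3  3  3  3  3  3  3  3  3  3  3  3  3  3  3  3  3  3  3  3  3
   3  3  3  3  3  3  3  3  3  3]
 [ 3  3  3  3  3  3  3  3  3  3  3  3  3  3  3  3  3  3  3  3  3  3  3  3
   3  3  3  3  3  3  3  3  3  4]
 [ 3  3  3  3  3  3  3  3  3  3  3  3  3  3  3  3  3  3  3  3  3  3  3  3
   3  3  3  3  3  3  3  3  3  3]
 [ 3  3  3  3  3  3  3  3  3  3  3  3  3  3  3  3  3  3  3  3  3  3  3  3
   3  3  3  3  3  3  3  3  3  3]
 [ 3  3  3  3  3  3  3  4  2  3  3  3  3  3  3  3  3  3  3  3  3  3  3  3
   3  3  3  3  3  3  3  3  3  3]
 [ 3  3  3  3  3  3  3  3  2  3  3  3  3  3  3  3  3  3  3  3  3  3  3  3
   3  3  3  3  3  3  3  3  3  3]
 [ 3  3  3  3  3  2  2  2  2  3  3  3  3  3  3  3  3  3  3  3  3  3  3  3
   3  3  3  3  3  3  3  3  3  3]
 [ 3  3  3  3  2  3  2  2  2  2  3  3  2  3  3  3  3  3  3  3  3  3  3  3
   3  3  3  3  3  3  3  3  3  3]
 [ 3  2  3  3  3  2  2  2  3  3  2  3  3  3  3  3  3  3  3  3  3  3  3  3
   3  3  3  3  3  3  3  3  3  3]
 [ 3  3  3  3  3  3 
[... 6917 characters left out ...]
-1 -1 -1  2 -1 -2 -3]
 [-2 -2 -2 -2  1  4  2  9 10 -1 -3  3  5  0  2  7  4 -1 -2 -2  0  1  0  0
  -1 -2 -2  0  0  1  0  1  0 -2 -2 -2]
 [-2 -2 -3 -1 -2  2  0  2  6  2 -2  1  2 -1  0  2  2  1  0  0  1  3  3  2
   2  2 -1 -1 -2 -2 -2 -2 -2 -3 -2 -2]
 [-2 -3 -3 -1 -2 -2  0  2  0 -1  0  2  1  0  1  2  3  2  2  2  3  0 -2 -1
  -2 -2 -2 -3 -3 -3 -2 -2 -2 -3 -3 -2]
 [-3 -2 -3 -2 -2 -2 -1 -1 -1  0  2  3  2  2  3  0 -2 -2 -2 -2 -2 -2 -2 -2
  -3 -3 -2 -2 -2 -2 -2 -2 -2 -3 -2 -3]
 [-2 -3 -3 -3 -1  1  2  1  2  2 -1 -2 -2 -2 -2 -3 -3 -3 -3 -2 -3 -2 -3 -3
  -2 -2 -2 -2 -2 -2 -2 -2 -2 -2 -3 -2]
 [-3 -2 -3 -2 -3 -2 -1 -2 -2 -2 -2 -2 -2 -2 -3 -2 -2 -2 -3 -3 -3 -2 -2 -2
  -2 -2 -2 -2 -3 -2 -2 -3 -2 -2 -3 -1]]
```

The chips were not touched at all, so I'll hover with closed fingers above chip a and compare the imaged fingertip with the projected TCP.

apply_moves:
  steps:
    - [[0.8,0,0],[0,0,0],-1]
    - [[0.8,0,0],[0,0,0],-1]
    - [[0.8,0,-0.5],[0,0,0],-1]
    - [[0.8,0,-0.6],[0,0,0],-1]
    - [[0.8,0,-0.6],[0,0,0],-1]
    - [[0.8,0,-0.6],[0,0,0],-1]
    - [[0.8,0,-0.6],[0,0,0],-1]

```text
time_s: 7.45
position: [0.4903, -0.0758, 0.0968]
tcp_rot: [179.8, 0.1, 99.4]
ft_force: [0.1, -0.3, -0.3]
finger_gap: 0.0001
grasp_force: 0.0
```

Run:
```python
from h import *
B={c:np.mean([read_camera(c).astype(float) for _ in range(4)],axis=0) for c in("top","side")}
np.savez("avg2.npz",**B)
p=sense()["position"];print(p,sense()["finger_gap"])
def crop(c,u0,u1,v0,v1,k):
    im=cv2.resize(np.clip((B[c][v0:v1,u0:u1]-20)*1.25,0,255).astype(np.uint8),None,fx=k,fy=k,interpolation=cv2.INTER_CUBIC)
    def mk(P,col):
        u,v=proj(c,P);cv2.circle(im,(int((u+.5-u0)*k),int((v+.5-v0)*k)),4,col,1)
    mk(p,(0,0,255));mk([p[0],p[1],.03],(255,0,0));mk([p[0],p[1],.05],(0,255,0));mk([.4967,-.1518,.05],(0,255,0))
    return im
a=crop("top",235,300,195,240,6);b=crop("side",225,295,175,262,6)
H=max(a.shape[0],b.shape[0]);pad=lambda x:cv2.copyMakeBorder(x,0,H-x.shape[0],0,0,cv2.BORDER_CONSTANT)
o=np.hstack([pad(b),pad(a)]);o=o[:, :];o=cv2.resize(o,None,fx=min(1,800/o.shape[1]),fy=min(1,800/o.shape[1]));cv2.imwrite("pics/hov.png",o);print(o.shape)
```

```text
[ 0.48924614 -0.07552624  0.09443849] 3.157429596299205e-05
(516, 800, 3)
```

View pics/hov.png

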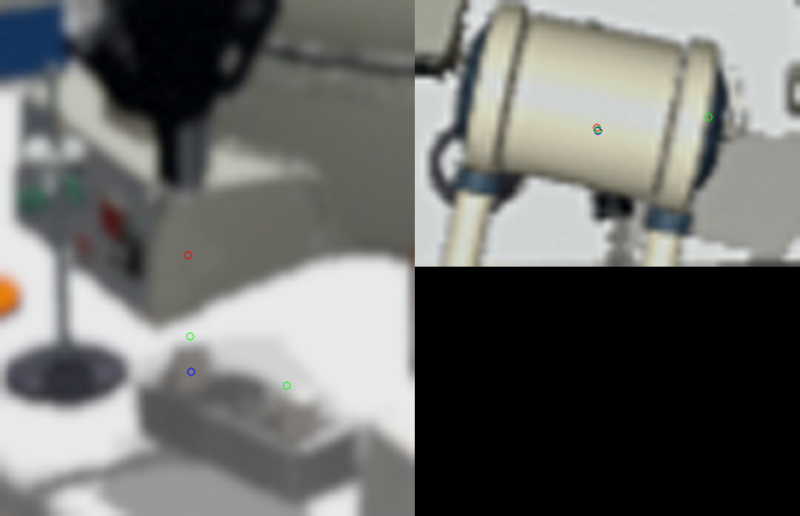

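The fingertip shows at crop (185,188), while the reported TCP projects to (188,255). That is about 11 px, or 35 mm, lower. This explains the miss, but I need to know whether pale tips are hidden against the grey background or the arm really is higher.

Run:
```python
from h import *
A=np.load("avg1.npz")["side"];B=np.load("avg2.npz")["side"];D=(B-A)
print(np.round(D.mean(2)[184:238:1,246:266]).astype(int))
p=np.array([.4892,-.0755,0.])
for z in(.094,.11,.13,.15):print(z,np.round(proj("side",[p[0],p[1],z]),1))
```

```text
[[-33 -49 -72 ... -34 -29 -50]
 [-39 -50 -70 ... -30 -34 -57]
 [-50 -55 -71 ... -39 -48 -66]
 ...
 [ -7  -7 -10 ... -20 -20 -20]
 [-13 -14 -15 ... -19 -21 -22]
 [-14 -16 -16 ... -22 -28 -32]]
0.094 [256.2 217.7]
0.11 [256.  212.7]
0.13 [255.8 206.4]
0.15 [255.7 200.1]
```

Run:
```python
from h import *
A=np.load("avg1.npz")["side"];B=np.load("avg2.npz")["side"];D=(B-A).mean(2)
for v in range(192,230):print(v,*np.round(D[v,246:268]).astype(int))
```

```text
192 -56 -68 -74 -83 -85 -85 -83 -85 -83 -78 -72 -70 -68 -67 -49 -25 -8 -4 -3 1 1 -1
193 -47 -58 -67 -78 -83 -84 -87 -84 -84 -80 -74 -68 -66 -57 -39 -15 -2 0 0 0 0 -1
194 -27 -35 -46 -61 -74 -83 -84 -85 -84 -80 -73 -64 -56 -45 -26 -10 -2 -2 0 -1 0 0
195 -8 -14 -23 -37 -55 -75 -84 -83 -83 -75 -65 -58 -49 -35 -18 -6 -2 -1 -1 -1 -1 -1
196 -1 -3 -7 -18 -40 -67 -84 -84 -80 -66 -57 -55 -50 -34 -17 -5 -1 -1 0 -1 -1 -1
197 -1 -1 -3 -11 -31 -63 -88 -94 -86 -71 -59 -61 -59 -44 -25 -9 -2 -1 0 -1 -1 -1
198 -1 -1 -1 -8 -27 -66 -104 -115 -108 -90 -76 -76 -73 -57 -35 -13 -2 0 0 -1 -1 -1
199 -1 -1 -1 -6 -25 -68 -119 -136 -127 -107 -93 -93 -89 -71 -45 -15 -2 -1 -1 0 -1 0
200 -1 -1 -1 -5 -22 -68 -125 -144 -133 -112 -99 -101 -100 -82 -49 -17 -3 0 -1 -1 -1 -1
201 -1 -1 -1 -4 -22 -68 -127 -146 -134 -112 -100 -102 -103 -85 -50 -16 -3 -1 -1 0 -1 -1
202 -1 -1 -1 -4 -22 -68 -126 -147 -135 -113 -99 -101 -104 -83 -48 -15 -3 -1 -1 -1 -1 -1
203 -1 0 -1 -5 -22 -68 -125 -146 -136 -114 -99 -101 -102 -78 -42 -13 -2 -1 -1 -1 -1 -1
204 -1 0 -1 -5 -23 -65 -116 -140 -135 -114 -99 -98 -96 -66 -31 -10 -1 -1 -1 -1 -1 0
205 
[... 894 characters left out ...]
 0 -1
219 0 -1 0 0 0 -1 -1 -1 0 -1 -1 -1 0 -1 -1 -2 0 0 -1 -1 -1 0
220 -1 0 0 0 -1 -1 -1 0 0 -1 -1 -1 0 0 0 -1 0 -1 -1 -1 0 0
221 -2 0 0 -1 0 -2 -1 -1 -1 0 0 -1 0 -1 0 -1 0 -1 -1 0 0 -1
222 0 -1 0 0 -1 -1 -1 -1 -1 -1 0 0 0 -1 0 0 -1 0 -1 0 -1 -1
223 -1 0 0 0 -1 -1 -1 0 -1 -1 0 0 0 -1 -1 0 0 0 -1 0 0 -1
224 -1 0 0 -1 -1 -1 -1 -1 0 -1 -1 0 0 -1 -1 -2 -1 -1 -1 -1 -1 -1
225 0 0 -1 -1 0 0 -1 -1 -1 -1 -1 -1 -1 -1 0 -1 -1 -1 -1 -1 -1 -1
226 0 -1 -1 -1 -1 0 -1 -2 -1 0 -1 -1 -1 -1 -1 -1 -1 -1 -1 -1 -1 0
227 -1 -1 0 0 -1 0 -1 -1 -1 -1 -1 0 -1 -1 -1 -1 -1 -1 -1 -1 -1 -1
228 -1 0 -1 0 -1 -1 -1 -1 -1 -1 -1 -1 -1 -1 -1 -1 -1 -1 -1 -1 -1 -1
229 -1 -1 -1 0 0 -1 -1 0 -1 -1 -1 -1 -1 -1 -1 -1 -1 -1 -1 -1 -1 -1
```

The tip ends at row 206.5 (z about 0.13), not 217.7 (z about 0.094), so the real fingertips sit about 35 mm higher than reported. I'll allow for that and go down in stages, watching the force, then grip at a reported z of about 0.003.

apply_moves:
  steps:
    - [[0,0,0],[0,0,0],1]
    - [[0,0,0],[0,0,0],1]
    - [[0,0,0],[0,0,0],1]
    - [[0,0,0],[0,0,0],1]
    - [[0,0,0],[0,0,0],1]
    - [[0,0,-0.2],[0,0,0],1]
    - [[0,0,-0.4],[0,0,0],1]
    - [[0,0,-0.5],[0,0,0],1]
    - [[0,0,-0.56],[0,0,0],1]
    - [[0,0,-0.6],[0,0,0],1]
    - [[0,0,-0.6],[0,0,0],1]
    - [[0,0,-0.6],[0,0,0],1]

```text
time_s: 9.35
position: [0.4898, -0.0756, 0.0051]
tcp_rot: [179.9, 0.0, 99.4]
ft_force: [0.2, 0.2, -0.7]
finger_gap: 0.0855
grasp_force: 0.0
```

apply_moves:
  steps:
    - [[0,0,0],[0,0,0],-1]
    - [[0,0,0],[0,0,0],-1]
    - [[0,0,0],[0,0,0],-1]
    - [[0,0,0],[0,0,0],-1]
    - [[0,0,0],[0,0,0],-1]
    - [[0,0,0],[0,0,0],-1]
    - [[0,0,0],[0,0,0],-1]
    - [[0,0,0],[0,0,0],-1]

```text
time_s: 10.35
position: [0.4895, -0.0756, 0.0047]
tcp_rot: [180.0, 0.0, 99.4]
ft_force: [0.2, -0.8, 5.8]
finger_gap: 0.0157
grasp_force: 58.1
```

Gripped: gap 15.7 mm at 58 N. Lifting and carrying to the tray.

apply_moves:
  steps:
    - [[0,0,0.2],[0,0,0],-1]
    - [[0,0,0.6],[0,0,0],-1]
    - [[0,0,1],[0,0,0],-1]
    - [[-0.6,0,1],[0,0,0],-1]
    - [[-0.6,0,1],[0,0,0],-1]
    - [[-0.6,0,1],[0,0,0],-1]

```text
time_s: 11.1
position: [0.3983, -0.0754, 0.1541]
tcp_rot: [180.0, 0.0, 99.3]
ft_force: [0.5, -0.9, -0.9]
finger_gap: 0.0159
grasp_force: 57.7
```

apply_moves:
  steps:
    - [[0,-0.4,0],[0,0,0],-1]
    - [[0,-0.7,0],[0,0,0],-1]
    - [[0,-1,0],[0,0,0],-1]
    - [[0,-1,0],[0,0,0],-1]
    - [[0,-1,0],[0,0,0],-1]

```text
time_s: 11.72
position: [0.3994, -0.2251, 0.1534]
tcp_rot: [-179.9, -0.1, 99.4]
ft_force: [-0.2, -0.5, 0.5]
finger_gap: 0.0157
grasp_force: 57.6
```

Run:
```python
from h import *
A=np.load("avg.npz")["side"];B=np.mean([read_camera("side").astype(float) for _ in range(4)],axis=0);np.save("s3.npy",B)
s=sense();p=s["position"];print(p,s["finger_gap"],s["grasp_force"],np.round(proj("side",p),1))
print("chip a region warm before/after");
for v in range(234,243,2):print(*np.round((A[v,250:262,2]-A[v,250:262,0])).astype(int),"|",*np.round((B[v,250:262,2]-B[v,250:262,0])).astype(int),"|",*np.round((B-A)[v,250:262].mean(1)).astype(int))
```

```text
[ 0.39959844 -0.22458478  0.15434092] 0.01603874804958828 57.642479399219155 [257.1 223. ]
chip a region warm before/after
-2 -1 -1 0 2 2 2 3 4 3 0 -1 | -1 -2 -1 -2 -2 -1 0 0 0 -1 -1 -2 | 3 3 5 12 21 22 17 15 15 20 17 8
-1 -1 0 2 4 5 6 6 5 4 2 1 | -1 -1 -1 0 0 1 1 1 1 1 1 0 | 3 4 12 33 54 57 45 30 24 24 16 6
1 1 1 2 4 5 5 6 6 4 3 1 | 0 0 1 1 2 2 2 1 1 0 1 0 | 3 3 9 24 39 50 52 49 47 43 29 12
1 1 1 1 2 3 4 3 3 2 1 1 | 0 1 0 0 1 2 2 1 1 1 1 0 | 3 3 4 10 21 27 23 18 19 21 16 8
0 0 0 1 1 1 2 2 2 2 2 1 | 0 0 0 0 1 1 2 2 1 2 1 0 | 2 3 2 4 6 7 5 3 3 3 4 3
```

Chip a is gone from the block and in the gripper. Into the tray.

apply_moves:
  steps:
    - [[0,-0.4,0],[0,0,0],-1]
    - [[0,-0.7,0],[0,0,0],-1]
    - [[0.3,-1,0],[0,0,0],-1]
    - [[0.44,-1,0],[0,0,0],-1]
    - [[0.44,-1,-0.3],[0,0,0],-1]
    - [[0.44,-1,-0.6],[0,0,0],-1]
    - [[0.44,-1,-0.9],[0,0,0],-1]
    - [[0.44,-1,-0.9],[0,0,0],-1]
    - [[0.44,-1,-0.9],[0,0,0],-1]
    - [[0.44,-1,-0.9],[0,0,0],0]
    - [[0.44,-1,-0.9],[0,0,0],0]
    - [[0.44,-1,-0.9],[0,0,0],0]
    - [[0.44,-1,-0.9],[0,0,0],0]
    - [[0.44,-1,-0.4],[0,0,0],0]
    - [[0.44,-1,0],[0,0,0],0]
    - [[0,-1,0],[0,0,0],0]
    - [[0,-1,0],[0,0,0],1]

```text
time_s: 14.05
position: [0.3973, -0.3762, 0.1563]
tcp_rot: [179.9, 0.2, 99.2]
ft_force: [1.1, -0.0, -0.4]
finger_gap: 0.0594
grasp_force: 0.0
```

Run:
```python
from h import *
A=np.load("avg.npz");B={c:np.mean([read_camera(c).astype(float) for _ in range(4)],axis=0) for c in("side","top")}
s=sense();print(s["position"],s["finger_gap"],s["time_s"])
for c in B:
    D=(B[c]-A[c]).mean(2)
    print(c)
    w=(slice(262,300),slice(285,350)) if c=="side" else(slice(204,238),slice(322,364))
    d=D[w];m=d>18;ys,xs=np.nonzero(m);print(m.sum(), (xs.mean()+w[1].start,ys.mean()+w[0].start,xs.min()+w[1].start,xs.max()+w[1].start,ys.min()+w[0].start,ys.max()+w[0].start) if m.any() else None, d.max())
    if m.any():print(onz(c,xs.mean()+w[1].start,ys.mean()+w[0].start,.015))
S=B["side"];print("block corner shift diff",np.abs((S-A["side"]).mean(2)[248:262,262:288]-3).max())
```

```text
[ 0.39971978 -0.37519088  0.15345689] 0.08539200739967318 14.45
side
7 (np.float64(316.57142857142856), np.float64(283.85714285714283), np.int64(315), np.int64(318), np.int64(283), np.int64(285)) 33.583333333333336
[ 0.48221931 -0.37351754  0.015     ]
top
91 (np.float64(356.967032967033), np.float64(226.7802197802198), np.int64(340), np.int64(363), np.int64(218), np.int64(233)) 134.33333333333334
[ 0.44035696 -0.45404065  0.015     ]
block corner shift diff 2.416666666666667
```

Side view: a new bright patch in the tray at (316.5,284), about (.48,-.374), so chip a is in. The block hasn't moved. Now chip b.

apply_moves:
  steps:
    - [[0,0.4,0],[0,0,0],1]
    - [[0,0.8,0],[0,0,0],1]
    - [[0,1,0],[0,0,0],1]
    - [[0,1,0],[0,0,0],1]

```text
time_s: 14.95
position: [0.3998, -0.2238, 0.1545]
tcp_rot: [180.0, 0.0, 99.6]
ft_force: [-0.2, -0.4, -0.2]
finger_gap: 0.085
grasp_force: 0.0
```

apply_moves:
  steps:
    - [[0,0.47,0],[0,0,0],1]
    - [[0.3,0.47,0],[0,0,0],1]
    - [[0.65,0.47,0],[0,0,0],1]
    - [[0.65,0.47,-0.3],[0,0,0],1]
    - [[0.65,0.47,-0.6],[0,0,0],1]
    - [[0.65,0.47,-0.8],[0,0,0],1]
    - [[0.65,0.47,-0.95],[0,0,0],1]
    - [[0.65,0.47,-0.99],[0,0,0],1]
    - [[0.65,0.47,-0.99],[0,0,0],1]
    - [[0.65,0.47,-0.99],[0,0,0],-1]
    - [[0.65,0.47,-0.99],[0,0,0],-1]
    - [[0.65,0.47,-0.99],[0,0,0],-1]
    - [[0.65,0.47,-0.99],[0,0,0],-1]
    - [[0.65,0.47,-0.99],[0,0,0],-1]
    - [[0.65,0.47,-0.99],[0,0,0],-1]
    - [[0.65,0.47,-0.99],[0,0,0],-1]
    - [[0.65,0.47,-0.99],[0,0,0],-1]

```text
time_s: 17.08
position: [0.4971, -0.1551, 0.0065]
tcp_rot: [179.9, 0.0, 99.4]
ft_force: [-1.1, 1.1, 5.4]
finger_gap: 0.0154
grasp_force: 58.7
```

apply_moves:
  steps:
    - [[0,0,0.2],[0,0,0],-1]
    - [[0,0,0.6],[0,0,0],-1]
    - [[0,0,1],[0,0,0],-1]
    - [[-0.6,0,1],[0,0,0],-1]
    - [[-0.6,-0.3,1],[0,0,0],-1]
    - [[-0.6,-0.7,1],[0,0,0],-1]
    - [[-0.6,-0.7,1],[0,0,0],-1]

```text
time_s: 17.95
position: [0.4054, -0.2628, 0.1545]
tcp_rot: [-179.9, -0.0, 99.1]
ft_force: [-0.0, 1.9, 0.1]
finger_gap: 0.0154
grasp_force: 58.7
```

apply_moves:
  steps:
    - [[0,-0.4,0],[0,0,0],-1]
    - [[0,-0.7,0],[0,0,0],-1]
    - [[0.2,-1,0],[0,0,0],-1]
    - [[0.33,-1,0],[0,0,0],-1]
    - [[0.33,-1,-0.3],[0,0,0],-1]
    - [[0.33,-1,-0.6],[0,0,0],-1]
    - [[0.33,-1,-0.9],[0,0,0],-1]
    - [[0.33,-1,-0.9],[0,0,0],-1]
    - [[0.33,-1,-0.9],[0,0,0],-1]
    - [[0.33,-1,-0.9],[0,0,0],0]
    - [[0.33,-1,-0.9],[0,0,0],0]
    - [[0.33,-1,-0.9],[0,0,0],0]
    - [[0.33,-1,-0.9],[0,0,0],0]
    - [[0.33,-1,-0.4],[0,0,0],0]
    - [[0.33,-1,0],[0,0,0],0]
    - [[0,-0.7,0],[0,0,0],0]
    - [[0,0,0.5],[0,0,0],1]
    - [[0,0,0.5],[0,0,0],1]
    - [[0,0,0.5],[0,0,0],1]

```text
time_s: 20.32
position: [0.4076, -0.2583, 0.2353]
tcp_rot: [179.7, 0.3, 99.5]
ft_force: [0.3, 0.1, -0.2]
finger_gap: 0.0856
grasp_force: 0.0
```

Run:
```python
from h import *
A=np.load("avg.npz")["side"];B=np.mean([read_camera("side").astype(float) for _ in range(4)],axis=0);np.save("s4.npy",B)
s=sense();print(s["position"],s["finger_gap"],s["time_s"])
D=(B-A).mean(2)-3
print("tray")
for v in range(270,302):print(v,*np.round(D[v,296:340]).astype(int))
print("block top b");
for v in range(238,252,2):print(v,*np.round(D[v,266:286]).astype(int))
```

```text
[ 0.40648686 -0.26051689  0.2293212 ] 0.08517353608062987 20.525
tray
270 -1 0 0 0 -1 -1 -1 0 -1 -1 0 0 -1 -1 -1 -1 0 0 0 -1 0 0 0 0 -1 0 0 0 0 0 0 0 1 1 -1 0 0 0 0 0 0 0 0 0
271 0 0 -1 -1 0 -1 -1 -2 0 0 0 0 0 -1 -1 0 0 0 -1 -1 0 0 0 -1 0 -1 -1 0 0 -1 -1 0 1 1 0 0 0 0 0 0 0 1 0 0
272 0 -1 0 0 0 0 0 -1 0 -1 -1 -1 0 -1 0 0 0 -1 0 0 -1 0 0 0 0 0 0 -1 0 0 0 0 1 0 0 -1 0 -1 0 0 1 1 0 0
273 0 0 0 -1 1 -1 -1 -1 1 0 0 0 -1 0 -1 -1 1 -1 0 0 0 0 0 1 0 0 0 0 0 0 -1 0 0 0 0 0 0 0 0 -1 0 0 0 0
274 -1 0 0 -1 -1 -1 1 0 0 -1 -1 0 0 -1 0 0 0 0 0 0 0 0 -1 0 -1 1 -1 -1 0 0 -1 -1 0 0 0 0 -1 -1 -1 0 0 0 0 0
275 -1 0 -1 -1 0 0 0 -1 1 -1 -1 0 -1 0 0 0 -1 0 -1 -1 1 0 0 0 0 -1 -1 0 0 -1 0 -1 0 0 0 -1 0 0 0 0 0 0 0 0
276 0 0 0 0 0 -1 0 0 0 -1 -1 -2 -1 -1 0 0 0 0 -1 0 -1 0 -1 0 0 0 -1 0 -1 -1 0 0 0 -1 -1 0 -1 0 0 0 -1 0 0 0
277 0 0 -1 0 0 0 0 0 -1 0 -1 -1 1 0 0 1 0 0 0 0 0 0 0 0 0 -1 -1 -1 -1 0 0 0 -1 0 -1 -1 0 1 -1 -1 -1 0 -1 0
278 0 0 0 0 1 1 -1 0 0 0 0 0 0 -1 -1 -1 0 0 0 0 0 0 0 0 0 -1 0 -1 -1 0 -1 0 0 0 -1 0 -1 0 -1 0 0 -1 0 -1
279 0 0 -1 0 0 0 0 -1 0 0 0 0 0 0 0 0 0 0 0 1 -1 -1 0 0 0 0 -1 -1 0 -1 -1 0 0 -
[... 2038 characters left out ...]
0 0 0 0 0 0
299 1 -1 -1 0 0 0 0 0 -1 0 -1 0 0 -1 0 -1 -1 -1 0 -1 1 0 0 0 0 -1 -1 -1 0 0 0 0 0 0 -1 0 0 0 0 0 0 0 0 0
300 1 1 0 1 0 -1 0 0 0 -1 0 0 0 0 -1 0 0 -1 -1 0 -1 -1 -1 1 0 0 0 0 0 -1 -1 0 -1 0 -1 0 -1 0 0 0 -1 0 0 -1
301 1 1 1 1 1 0 0 0 0 0 -1 0 0 0 0 0 -1 0 0 0 0 -1 -1 -1 -1 0 -1 0 -1 0 0 -1 0 -1 -1 -1 -1 -1 0 0 0 0 -1 0
block top b
238 1 1 1 1 1 1 1 1 1 1 1 1 1 1 1 1 1 2 1 1
240 1 1 1 1 1 1 -1 -2 -1 0 1 2 2 2 1 1 1 1 1 1
242 1 1 0 -2 -7 -12 -12 -5 -1 2 8 16 16 6 1 1 1 1 1 1
244 1 2 2 10 22 30 38 33 26 25 31 39 30 11 2 1 1 1 1 1
246 1 1 2 7 20 35 50 53 54 54 51 44 26 8 2 1 1 1 0 1
248 1 0 1 2 4 10 19 20 20 24 33 37 24 8 1 1 1 1 0 0
250 0 -1 0 0 0 -1 -5 -7 -8 -6 -3 2 3 1 0 0 1 -1 0 -1
```

Run:
```python
from h import *
A=np.load("avg.npz")["top"];B=np.mean([read_camera("top").astype(float) for _ in range(4)],axis=0)
D=(B-A).mean(2)+1.5
for v in range(207,236):print(v,*np.round(D[v,324:364]).astype(int))
for p in((.468,-.375,.02),(.4565,-.41,.02)):print(np.round(proj("top",p),1))
```

```text
207 0 1 0 1 2 1 0 1 1 1 1 0 0 1 0 0 1 2 1 1 1 0 2 1 2 1 0 2 0 1 2 1 0 0 1 1 1 1 1 0
208 0 0 0 1 1 0 0 0 2 0 0 1 0 0 0 1 1 1 1 0 1 2 1 1 1 0 1 2 1 2 1 1 1 1 -1 1 1 1 0 1
209 0 1 1 1 1 0 1 1 1 1 0 0 1 2 0 1 1 3 1 0 1 2 1 2 1 1 1 1 1 1 0 0 1 1 2 1 0 1 1 1
210 0 0 0 0 1 1 1 1 0 1 1 1 1 2 1 1 1 1 1 0 0 0 1 0 1 1 0 0 1 1 0 2 2 3 1 1 0 1 1 1
211 1 1 2 1 1 1 0 1 0 2 1 0 1 1 2 0 0 1 1 2 0 0 2 0 1 1 1 1 0 1 1 0 1 1 1 1 1 1 1 2
212 1 1 0 1 1 0 2 2 1 2 1 0 1 0 2 1 0 1 1 0 0 0 1 2 1 1 1 1 1 1 2 1 1 1 2 1 1 0 1 1
213 1 1 2 1 1 1 1 0 1 0 0 1 0 1 1 1 0 1 1 2 1 1 1 2 0 1 1 1 2 1 0 1 1 1 1 1 0 1 1 0
214 6 17 2 1 2 2 1 1 1 0 2 0 1 0 1 1 1 2 1 0 1 1 0 0 0 1 1 0 0 0 0 1 0 2 1 2 1 1 1 0
215 0 51 -8 -8 0 2 1 1 1 2 2 1 1 0 2 1 1 0 1 2 1 2 1 0 2 2 1 0 1 1 0 2 0 1 1 2 1 1 1 1
216 8 61 -27 -39 -9 1 1 1 0 1 -1 2 0 1 -1 1 1 1 1 1 1 1 1 1 2 0 1 0 1 1 1 2 1 1 1 0 2 1 1 2
217 12 66 -8 -42 -12 2 2 1 2 0 -6 7 -1 -1 -25 -6 14 8 3 0 1 1 1 0 1 0 1 0 1 0 1 1 1 1 2 2 0 0 0 2
218 3 65 37 -26 -24 -5 2 3 2 1 -5 12 9 11 -28 0 23 -3 -5 1 1 0 1 2 0 1 0 1 1 0 1 1 0 1 1 1 0 1 0 2
219 -10 55 67 -24 -53 -45 -20 -3 4 2 -2 16 3 10 -4
[... 1254 characters left out ...]
9 9 7 6 4 -2 -7 -13 -19 -25 -34 -44 -55 -45 -24 -4 3 3 2 1 0 2 1 1 1 1 0 1 0 2 1 0 1
231 -1 -5 -7 52 118 52 18 14 14 8 6 5 1 -6 -9 -2 2 -3 -9 -18 -23 -16 -6 0 2 3 3 2 1 1 2 1 1 0 1 1 1 1 2 2
232 0 -3 -5 40 108 93 68 29 12 9 20 24 24 22 18 21 32 43 35 41 40 14 -39 -42 -24 -8 3 4 2 0 1 2 1 0 1 0 1 1 0 0
233 0 -2 -4 20 88 133 102 50 34 33 39 41 59 62 72 83 66 29 2 11 23 7 -18 -28 -32 -43 -13 3 6 3 2 2 2 2 1 1 1 0 0 0
234 -1 0 -4 -1 68 136 89 65 66 76 96 82 52 23 32 62 46 21 -15 -29 -30 -38 -44 -53 -62 -73 -59 -22 1 4 3 4 3 2 1 0 1 1 1 0
235 -2 -2 -3 -2 59 120 86 51 32 37 59 70 46 3 -10 -6 -10 -14 -24 -29 -33 -38 -43 -49 -57 -66 -73 -67 -73 -72 -47 -11 3 3 2 1 1 0 1 1
[337.9 220.5]
[346.5 223.1]
```

The top view shows both chips in the tray, at about (338,220) and (346,223). Next the loupe: cross over high, turning the gripper to yaw 151°.

apply_moves:
  steps:
    - [[0,0.4,0],[0,0,0.2],1]
    - [[0,0.8,0],[0,0,0.3],1]
    - [[0,1,0],[0,0,0.43],1]
    - [[0,1,0],[0,0,0.43],1]

```text
time_s: 21.22
position: [0.4068, -0.1088, 0.2305]
tcp_rot: [-180.0, -0.0, 125.3]
ft_force: [0.6, -1.1, -0.2]
finger_gap: 0.0852
grasp_force: 0.0
```

apply_moves:
  steps:
    - [[0,0.4,0],[0,0,0.2],-1]
    - [[0,0.8,0],[0,0,0.3],-1]
    - [[0,1,0],[0,0,0.43],-1]
    - [[0,1,0],[0,0,0.43],-1]

```text
time_s: 21.72
position: [0.407, 0.0405, 0.2302]
tcp_rot: [-180.0, -0.0, 151.0]
ft_force: [0.4, -0.5, -0.4]
finger_gap: 0.0121
grasp_force: 0.0
```

apply_moves:
  steps:
    - [[0,0.4,0],[0,0,0],-1]
    - [[0,0.8,0],[0,0,0],-1]
    - [[0,1,0],[0,0,0],-1]
    - [[0,1,0],[0,0,0],-1]

```text
time_s: 22.22
position: [0.4073, 0.19, 0.2298]
tcp_rot: [-179.9, -0.1, 150.9]
ft_force: [0.6, -0.4, -0.8]
finger_gap: -0.0004
grasp_force: 0.0
```

apply_moves:
  steps:
    - [[0.1,0.4,0],[0,0,0],-1]
    - [[0.2,0.8,0],[0,0,0],-1]
    - [[0.2,1,-0.3],[0,0,0],-1]
    - [[0.2,1,-0.6],[0,0,0],-1]
    - [[0.2,1,-0.9],[0,0,0],-1]
    - [[0.2,1,-1],[0,0,0],-1]
    - [[0.2,1,-1],[0,0,0],-1]

```text
time_s: 23.1
position: [0.4373, 0.3385, 0.0804]
tcp_rot: [-179.9, -0.0, 150.8]
ft_force: [-0.4, -0.5, 1.4]
finger_gap: -0.0002
grasp_force: 0.0
```

apply_moves:
  steps:
    - [[0,0,-0.3],[0,0,0],-1]
    - [[0,0,-0.5],[0,0,0],-1]
    - [[0,0,-0.55],[0,0,0],-1]
    - [[0,0,-0.6],[0,0,0],-1]
    - [[0,0,-0.63],[0,0,0],-1]
    - [[0,0,-0.65],[0,0,0],-1]
    - [[0,0,-0.65],[0,0,0],-1]

```text
time_s: 23.98
position: [0.4368, 0.3401, -0.0164]
tcp_rot: [180.0, 0.0, 151.0]
ft_force: [0.5, -0.1, -0.2]
finger_gap: -0.0001
grasp_force: 0.0
```

apply_moves:
  steps:
    - [[0,0,-0.02],[0,0,0],-1]
    - [[0,0,-0.04],[0,0,0],-1]
    - [[0,0,-0.06],[0,0,0],-1]
    - [[0,0,-0.06],[0,0,0],-1]

```text
time_s: 24.48
position: [0.4365, 0.3398, -0.0262]
tcp_rot: [-180.0, -0.0, 151.0]
ft_force: [0.1, -0.2, -0.9]
finger_gap: -0.0003
grasp_force: 0.0
```

apply_moves:
  steps:
    - [[0,0,-0.015],[0,0,0],-1]
    - [[0,0,-0.03],[0,0,0],-1]
    - [[0,0,-0.03],[0,0,0],-1]

```text
time_s: 24.85
position: [0.4366, 0.3399, -0.0305]
tcp_rot: [-180.0, -0.0, 151.0]
ft_force: [-0.3, 0.3, 0.2]
finger_gap: -0.0002
grasp_force: 0.0
```

There's no contact at −0.0305, so closed tips are clear of the bench at that height. I'll grasp the handle there.

apply_moves:
  steps:
    - [[0,0,0.3],[0,0,0],1]
    - [[0,0,0.6],[0,0,0],1]
    - [[0.19,0.25,0.6],[0,0,0],1]
    - [[0.19,0.49,0.6],[0,0,0],1]
    - [[0.19,0.49,0.6],[0,0,0],1]
    - [[0.19,0.49,0.6],[0,0,0],1]
    - [[0.19,0.49,0.3],[0,0,0],1]
    - [[0.19,0.49,0.1],[0,0,0],1]
    - [[0.19,0.49,0],[0,0,0],1]
    - [[0.19,0.49,0],[0,0,0],1]
    - [[0.19,0.49,0],[0,0,0],-1]
    - [[0.19,0.49,0],[0,0,0],-1]
    - [[0.19,0.49,0],[0,0,0],-1]
    - [[0.19,0.49,0],[0,0,0],-1]
    - [[0.19,0.49,0],[0,0,0],-1]
    - [[0.19,0.49,0],[0,0,0],-1]
    - [[0.19,0.49,0],[0,0,0],-1]
    - [[0.19,0.49,0],[0,0,0],-1]

```text
time_s: 27.1
position: [0.4657, 0.414, -0.0293]
tcp_rot: [179.9, 0.0, 151.0]
ft_force: [-0.3, 0.8, 5.1]
finger_gap: 0.0139
grasp_force: 60.9
```

apply_moves:
  steps:
    - [[0,0,0.1],[0,0,0],-1]
    - [[0,0,0.3],[0,0,0],-1]
    - [[0,0,0.6],[0,0,0],-1]
    - [[0,0,0.9],[0,0,0],-1]
    - [[0,0,1],[0,0,0],-1]
    - [[0,0,1],[0,0,0],-1]
    - [[0,0,1],[0,0,0],-1]

```text
time_s: 27.98
position: [0.4644, 0.4128, 0.1169]
tcp_rot: [-179.8, -0.1, 151.0]
ft_force: [0.2, -0.0, -0.2]
finger_gap: 0.0139
grasp_force: 60.2
```

apply_moves:
  steps:
    - [[-0.1,0,0.2],[0,0,0],-1]
    - [[-0.3,0,0.5],[0,0,0],-1]
    - [[-0.5,-0.2,0.73],[0,0,0],-1]
    - [[-0.57,-0.4,0.73],[0,0,0],-1]
    - [[-0.57,-0.53,0.73],[0,0,0],-1]
    - [[-0.57,-0.53,0.73],[0,0,0],-1]

```text
time_s: 28.72
position: [0.3799, 0.3329, 0.2276]
tcp_rot: [-179.9, -0.0, 150.9]
ft_force: [0.2, -1.0, -1.5]
finger_gap: 0.014
grasp_force: 60.2
```

apply_moves:
  steps:
    - [[0,-0.2,0],[0,0,0],-1]
    - [[0,-0.45,0],[0,0,0],-1]
    - [[0,-0.7,0],[0,0,0],-1]
    - [[0,-0.9,0],[0,0,0],-1]
    - [[0,-1,0],[0,0,0],-1]
    - [[0,-1,0],[0,0,0],-1]

```text
time_s: 29.48
position: [0.3801, 0.1839, 0.2286]
tcp_rot: [-180.0, -0.1, 150.9]
ft_force: [-0.7, 1.0, -0.6]
finger_gap: 0.0139
grasp_force: 60.2
```

apply_moves:
  steps:
    - [[0,-0.2,0],[0,0,0],-1]
    - [[0,-0.45,0],[0,0,0],-1]
    - [[0,-0.7,0],[0,0,0],-1]
    - [[0,-0.9,0],[0,0,0],-1]
    - [[0,-1,0],[0,0,0],-1]
    - [[0,-1,0],[0,0,0],-1]

```text
time_s: 30.22
position: [0.3801, 0.0342, 0.2289]
tcp_rot: [180.0, -0.0, 150.9]
ft_force: [-0.1, 0.8, -0.5]
finger_gap: 0.0138
grasp_force: 60.2
```

apply_moves:
  steps:
    - [[0,-0.2,0],[0,0,0],-1]
    - [[0,-0.45,0],[0,0,0],-1]
    - [[0,-0.7,0],[0,0,0.1],-1]
    - [[0,-0.9,0],[0,0,0.2],-1]
    - [[0,-1,0],[0,0,0.3],-1]
    - [[0.1,-1,0],[0,0,0.4],-1]
    - [[0.2,-1,0],[0,0,0.48],-1]
    - [[0.28,-1,0],[0,0,0.48],-1]
    - [[0.28,-1,0],[0,0,0.48],-1]
    - [[0.28,-1,0],[0,0,0.48],-1]

```text
time_s: 31.48
position: [0.4217, -0.1156, 0.2292]
tcp_rot: [180.0, -0.0, 179.8]
ft_force: [0.0, -0.4, -0.4]
finger_gap: 0.0139
grasp_force: 60.2
```

apply_moves:
  steps:
    - [[0,0,-0.1],[0,0,0],-1]
    - [[0,0,-0.3],[0,0,0],-1]
    - [[0,0,-0.5],[0,0,0],-1]
    - [[0,0,-0.7],[0,0,0],-1]
    - [[0,0,-0.8],[0,0,0],-1]
    - [[0,0,-0.8],[0,0,0],-1]
    - [[0,0,-0.8],[0,0,0],-1]

```text
time_s: 32.35
position: [0.4223, -0.1162, 0.1106]
tcp_rot: [-180.0, 0.1, 179.8]
ft_force: [-0.4, 0.2, 0.3]
finger_gap: 0.0137
grasp_force: 60.2
```

Run:
```python
from h import *
B={c:np.mean([read_camera(c).astype(float) for _ in range(6)],axis=0) for c in("top","side")};np.savez("avg5.npz",**B)
s=sense();p=s["position"];print(p,s["tcp_rot"],s["finger_gap"],s["grasp_force"],s["time_s"])
L=[p[0]+.075,p[1],p[2]+.0373]
def crop(c,u0,u1,v0,v1,k,P):
    im=cv2.resize(np.clip((B[c][v0:v1,u0:u1]-20)*1.15,0,255).astype(np.uint8),None,fx=k,fy=k,interpolation=cv2.INTER_CUBIC)
    for q,col in P:
        u,v=proj(c,q);cv2.circle(im,(int((u+.5-u0)*k),int((v+.5-v0)*k)),3,col,1);print(c,np.round((u,v),1))
    return im
P=[(L,(0,0,255)),([.4653,.0061,.13],(0,255,0)),([.497,-.117,.03],(255,0,0))]
a=crop("side",222,292,175,255,7,P);b=crop("top",248,296,198,240,6,[P[0],P[2]])
b=cv2.copyMakeBorder(b,0,a.shape[0]-b.shape[0],0,0,cv2.BORDER_CONSTANT);o=np.hstack([a,b]);print(o.shape);cv2.imwrite("pics/fin.png",o)
```

```text
[ 0.42173168 -0.11597714  0.10925874] [ 1.79996781e+02 -3.00101654e-03  1.79767016e+02] 0.014064370441219894 60.1981258392334 32.95
side [265.5 204.8]
side [234.8 199.9]
side [266.5 241.5]
top [275.7 213.6]
top [275.5 214.5]
(560, 778, 3)
```

View pics/fin.png

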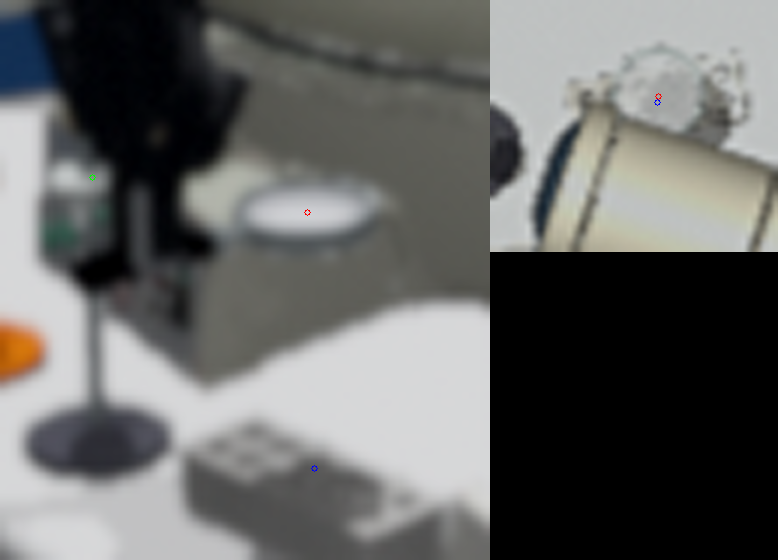

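The lens ring is at side-crop (308,213), right on its projection (307,212), so the lens height is 0.1466. Seen from above it is centred over the block to within a couple of mm. The disc at side row about 199.9 gives 0.130, so I'll lower 16.5 mm and settle.

apply_moves:
  steps:
    - [[0,0,-0.04],[0,0,0],-1]
    - [[0,0,-0.08],[0,0,0],-1]
    - [[0,0,-0.11],[0,0,0],-1]
    - [[0,0,-0.11],[0,0,0],-1]
    - [[0,0,-0.11],[0,0,0],-1]
    - [[0,0,-0.11],[0,0,0],-1]
    - [[0,0,-0.11],[0,0,0],-1]
    - [[0,0,-0.11],[0,0,0],-1]

```text
time_s: 33.95
position: [0.4218, -0.116, 0.0929]
tcp_rot: [-180.0, 0.0, 179.8]
ft_force: [0.0, -0.4, -0.5]
finger_gap: 0.0142
grasp_force: 60.2
```

Run:
```python
from h import *
s=sense();p=s["position"];print(p,p[2]+.0373,s["grasp_force"],s["qvel"].round(2))
B=np.mean([read_camera("side").astype(float) for _ in range(4)],axis=0);A=np.load("avg5.npz")["side"];C=np.load("avg.npz")["side"]
D=np.abs(B-C).mean(2)[190:225,256:280]>12;ys,xs=np.nonzero(D);print("lens rows",ys.min()+190,ys.max()+190,"cols",xs.min()+256,xs.max()+256,"proj",np.round(proj("side",[p[0]+.075,p[1],p[2]+.0373]),1))
```

```text
[ 0.42180677 -0.11600868  0.09290373] 0.1302037302292413 60.19783616065979 [ 0.06 -0.04  0.04 -0.06 -0.03  0.09]
lens rows 191 215 cols 256 276 proj [265.6 210.1]
```

The loupe is steady at a lens height of 0.130, level and gripped, so I'm handing in.

```bash
python3 -c "
from bench import job_done
print(job_done())"
```

```text
the job is handed in; nothing more can be done
None
```

I handed the job in at about 34 s, but the hand-in gave no pass/fail verdict: both white bits lie in the scrap tray, and the loupe is held level and still, its lens within a few mm of the block's middle at about 0.130 m, the disc height I measured.

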